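Set out the finished bottles by shade

TASK

Four of the lacquered bottles are finished: they have gold caps. Stand each gold-capped bottle upright in the middle of the small blue tray whose liner has the same colour as the bottle's body (red, green, white, black), setting it down gently and not dropping it. Leave the two white-capped bottles standing where they are.

Things in the scene. Friction and masses are not known exactly. Their poses are not given: they have to be found in the camera images.
- gold_red: Finished cosmetic bottle: red lacquered round body with a shiny gold cap. Stands upright and free, at most 0.2 kg. Body 44 mm diameter, 62 mm high, flat base; cap on top a plain cylinder, 24 mm diameter, from 62 to 94 mm above the base. Origin: centre of the underside; z up along its axis; yaw without meaning (round).
- gold_green: Finished cosmetic bottle: green lacquered round body with a shiny gold cap. Stands upright and free, at most 0.2 kg. Body 44 mm diameter, 62 mm high, flat base; cap on top a plain cylinder, 24 mm diameter, from 62 to 94 mm above the base. Origin: centre of the underside; z up along its axis; yaw without meaning (round).
- gold_white: Finished cosmetic bottle: white lacquered round body with a shiny gold cap. Stands upright and free, at most 0.2 kg. Body 44 mm diameter, 62 mm high, flat base; cap on top a plain cylinder, 24 mm diameter, from 62 to 94 mm above the base. Origin: centre of the underside; z up along its axis; yaw without meaning (round).
- gold_black: Finished cosmetic bottle: black lacquered round body with a shiny gold cap. Stands upright and free, at most 0.2 kg. Body 44 mm diameter, 62 mm high, flat base; cap on top a plain cylinder, 24 mm diameter, from 62 to 94 mm above the base. Origin: centre of the underside; z up along its axis; yaw without meaning (round).
- plain_red: Unfinished cosmetic bottle: red body with a plain WHITE cap; the same shape and size as the gold-capped ones (body 44 mm diameter, 62 mm high; cap 24 mm diameter, up to 94 mm). It is to stay where it stands. Origin: centre of the underside, z up.
- plain_green: Unfinished cosmetic bottle: green body with a plain WHITE cap; the same shape and size as the gold-capped ones (body 44 mm diameter, 62 mm high; cap 24 mm diameter, up to 94 mm). It is to stay where it stands. Origin: centre of the underside, z up.
- tray_red: Shallow square blue plastic tray with a red liner on its floor, fixed to the bench. Outside 80 x 80 mm, rim 16 mm high, walls 4 mm, inside 72 x 72 mm; the liner's top is 6 mm above the origin. Origin: centre of the underside, on the bench top; x and y along its sides, z up.
- tray_green: Shallow square blue plastic tray with a green liner on its floor, fixed to the bench. Outside 80 x 80 mm, rim 16 mm high, walls 4 mm, inside 72 x 72 mm; the liner's top is 6 mm above the origin. Origin: centre of the underside, on the bench top; x and y along its sides, z up.
- tray_white: Shallow square blue plastic tray with a white liner on its floor, fixed to the bench. Outside 80 x 80 mm, rim 16 mm high, walls 4 mm, inside 72 x 72 mm; the liner's top is 6 mm above the origin. Origin: centre of the underside, on the bench top; x and y along its sides, z up.
- tray_black: Shallow square blue plastic tray with a black liner on its floor, fixed to the bench. Outside 80 x 80 mm, rim 16 mm high, walls 4 mm, inside 72 x 72 mm; the liner's top is 6 mm above the origin. Origin: centre of the underside, on the bench top; x and y along its sides, z up.
Mind the look-alikes: they are no part of the job. What is shaped like the gold_red but purple is not meant.

How it is judged (in metres and radians):
At the end, for the whole second after the job is handed in: Each gold-capped bottle stands upright (0.1 rad) on the liner of the tray of its own body colour, axis within 15 mm of the tray's centre, base 2 to 11 mm above the bench, released and at rest; both white-capped bottles stand upright within 15 mm of where they started (horizontal distance between gold_red and tray_red below 0.015 m and z of gold_red in the frame of tray_red between 0.002 and 0.011 m and angle between each of gold_red, gold_green, gold_white, gold_black, plain_red, plain_green's own z axis and vertical below 0.1 rad and linear speed of each of gold_red, gold_green, gold_white, gold_black below 0.02 m/s and angular speed of each of gold_red, gold_green, gold_white, gold_black below 0.2 rad/s and horizontal distance between gold_green and tray_green below 0.015 m and z of gold_green in the frame of tray_green between 0.002 and 0.011 m and horizontal distance between gold_white and tray_white below 0.015 m and z of gold_white in the frame of tray_white between 0.002 and 0.011 m and horizontal distance between gold_black and tray_black below 0.015 m and z of gold_black in the frame of tray_black between 0.002 and 0.011 m and distance of each of plain_red, plain_green from where it was at the start of the episode below 0.015 m); the robot touches nothing.
It fails at once if a gold-capped bottle is dropped into its tray (comes down the last 30 mm at over 0.6 m/s) ((horizontal distance between gold_red and tray_red below 0.05 m and z of gold_red in the frame of tray_red below 0.03 m and linear speed of gold_red above 0.6 m/s) or (horizontal distance between gold_green and tray_green below 0.05 m and z of gold_green in the frame of tray_green below 0.03 m and linear speed of gold_green above 0.6 m/s) or (horizontal distance between gold_white and tray_white below 0.05 m and z of gold_white in the frame of tray_white below 0.03 m and linear speed of gold_white above 0.6 m/s) or (horizontal distance between gold_black and tray_black below 0.05 m and z of gold_black in the frame of tray_black below 0.03 m and linear speed of gold_black above 0.6 m/s)).
It fails at once if a white-capped bottle is shifted by more than 15 mm or tipped ((distance of plain_red from where it was at the start of the episode above 0.015 m or angle between plain_red's own z axis and vertical above 0.3 rad) or (distance of plain_green from where it was at the start of the episode above 0.015 m or angle between plain_green's own z axis and vertical above 0.3 rad)).
It also fails if it takes over 112 s, if anything falls off the work surface, if the arm or the gripper's body presses on something with over 40 N, if the wrist force passes 120 N, or if a joint passes its speed limit or range.

ROBOT

A 7-joint arm with a two-finger parallel gripper is mounted at the origin on the work surface. World frame = base frame: x ahead of the robot, y to its left, z up, the work surface at z = 0. Lengths are in mm, angles in degrees, forces in N, time in s.
With the tool pointing down it reaches from about 425 to 875 mm from the base axis. Payload 9.9 kg.
Tool frame: the origin (TCP) lies at the very end of the fingers, on their centre line; the grasp point (between the pads) lies 19 mm behind it; z points along the fingers, y is the line along which they close (so a half turn about z gives the same grasp; the last joint's range is limited). The gripper opens to 85 mm and grips with 20 to 120 N. Pads are 22 mm wide; open, the fingers measure 114 mm over their backs; the gripper's body (76 mm by 85 mm) begins 54 mm behind the grasp point. The pads swing forward as they close: fully open they stand 13 mm farther back than shut.
Start: joints at [-75.046, 32.985, 1.427, 82.34, -0.859, 64.687, -3.237], TCP at [228.148, 635.277, 199.789] pointing down, gripper open.
Joint ranges: [-157.87, 157.87], [-19.46, 123.44], [-87.15, 90], [11.01, 140.99], [-62.26, 242.26], [9.8, 113.94], [-161.44, 161.44]. Speed limits (degrees/s): [127.2, 127.2, 172.46, 172.46, 180, 180, 180].

INTERFACE

Orientations are given as [roll, pitch, yaw] about the fixed x, y, z axes, in that order (R = Rz(yaw) Ry(pitch) Rx(roll)).
In Python, from cell import * gives the robot as it stands.
- The arm moves only by the tool jog_arm, never from a script. Its argument "motion" is a list of rows, each an object of numbers: "fingers": the closure, from 0 (fully open) to 1 (shut); "tx", "ty", "tz": the shift along the tool's x, y, z normalised to -1 to 1, where 1 is 15 cm; "rx", "ry", "rz": the turn, a rotation vector about the tool's x, y, z normalised to -1 to 1, where 1 is 90 degrees. In form: [{"fingers": .., "tx": .., "ty": .., "tz": .., "rx": .., "ry": .., "rz": ..}, ...]. A call has 1 to 20 rows; each row shifts and turns the commanded pose from where the row before left it, along the tool's axes as they then stand; what a row does not reach is not made up. A row lasts 1/12 s, in which the tool goes at most 41.7 mm and 7.16 degrees, less where a joint would pass 70% of its speed; a pose out of reach is approached as far as the arm can. A call with a number of a shift or a turn outside -1 to 1 is refused whole. A call with a gripper value outside its range is refused whole. The fingers move at their own pace and stop on an object; "squeeze" is the grip in N (left out, the last holds). Time passes only in rows, so rows that do not move let the fingers close. It gives the time, the measured TCP pose, the force, the opening and the grip force at its end, in the units of the state.
- sense(): the state, without advancing time (a new reading comes with each control period).
- get_image(name): name is "side" or "top" or "wrist"; returns the picture (384x512x3 uint8, red, green, blue); there is no depth.
- get_calibration(name): a dict with "fx", "fy", "cx", "cy" (pixels), "R" (3x3) and "t" (3): a world point X has camera coordinates R X + t. Camera axes: x right, y down, z forward; pixel columns grow to the right and rows downward; lengths in mm; the calibration is good to about 2 mm. The wrist camera is an equidistant fisheye: a pixel r from the principal point sees the ray r / f radians off the axis. A picture is of the moment at which its call begins: read the wrist's pose just before it. get_calibration takes no time and is no camera call; for the wrist camera it gives the pose at the moment of the call.
- finish_job(): hands the job in; it is judged then, once.
The state is a dict: "time_s": time; "joints": joint angles; "qd": joint speeds; "joint_efforts": joint torques, N m; "tool_pos": TCP position; "orientation": TCP orientation; "contact_force": force on the tool from outside, world axes, zero at the start; "torque": the same for the moment, N m; "opening": finger opening in mm; "grasp_force": force on a finger pad.
Only numpy, scipy, OpenCV 4.12 (cv2) and the standard library are available. Lean on these libraries where they do the work, as an engineer would, in place of code of your own. Each camera call takes 0.05 s, during which the arm holds its last target. There are 200 camera calls.

## Working session

There is one attempt and no reset: what is moved stays moved. The work goes in short steps, Python scripts to look and compute and a tool call to move; the robot and the scene stay as the last step left them, time stands still between calls to the robot, and variables do not carry over. Pictures are saved under pics/ and viewed, at most 14 in all, crops included, and the job is handed in when it is done.

Besides the shell and the picture viewer there is one more tool, called after "Call:" as a command line: name --argument value ..., lists and objects as JSON in quotes. jog_arm: Moves the arm, as the interface text tells. Its arguments: {"type":"object","properties":{"motion":{"type":"array","items":{"type":"object","properties":{"fingers":{"type":"number"},"tx":{"type":"number"},"ty":{"type":"number"},"tz":{"type":"number"},"rx":{"type":"number"},"ry":{"type":"number"},"rz":{"type":"number"}}}},"squeeze":{"type":"number"}},"required":["motion"]}

```bash
mkdir -p pics; python3 - <<'E'
from cell import *
import cv2
for n in("top","side"):
    cv2.imwrite(f"pics/{n}0.png",cv2.resize(get_image(n)[...,::-1],(800,600),interpolation=cv2.INTER_CUBIC))
    c=get_calibration(n);print(n,c)
s=sense();print(s['tool_pos'],s['orientation'],s['opening'],s['time_s'])
E
```

```text
top {'fx': 485.41874829788776, 'fy': 485.41874829788776, 'cx': 255.74087007143856, 'cy': 191.74509995986747, 'R': array([[ 0.01331971, -0.99990651,  0.00309032],
       [-0.99371142, -0.01358069, -0.11114482],
       [ 0.1111764 , -0.00159047, -0.99379942]]), 't': array([ -12.35007584,  545.33466346, 1370.29087388])}
side {'fx': 387.4818878620594, 'fy': 387.4818878620594, 'cx': 261.6395656770618, 'cy': 187.9806367501542, 'R': array([[ 0.95559674, -0.29465904, -0.00330401],
       [-0.16684962, -0.53179332, -0.8302753 ],
       [ 0.24289107,  0.79395964, -0.55734372]]), 't': array([-523.62274659,  101.74513007,  988.54676739])}
[228.00720138 634.85914228 199.03529595] [-1.79915677e+02  4.75892916e-03  1.60244691e+02] 85.28963414555815 0.1
```

View pics/top0.png

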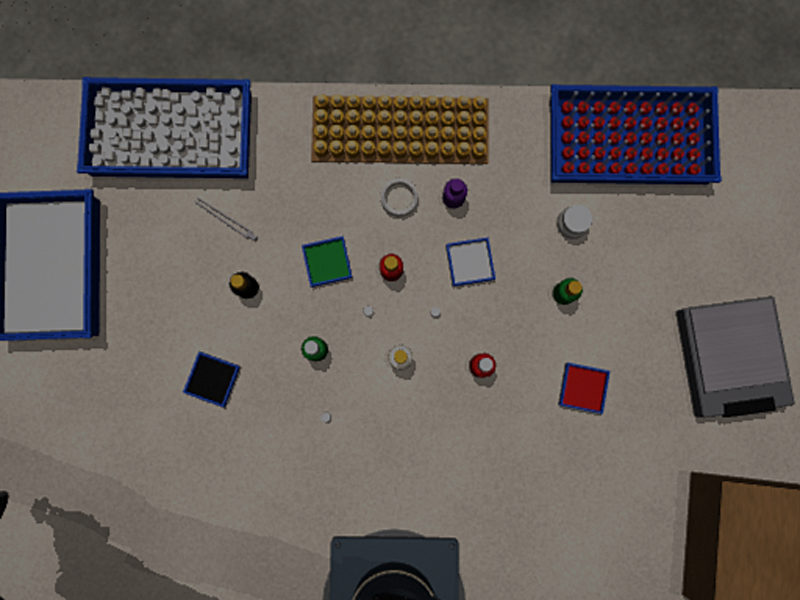

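View pics/side0.png

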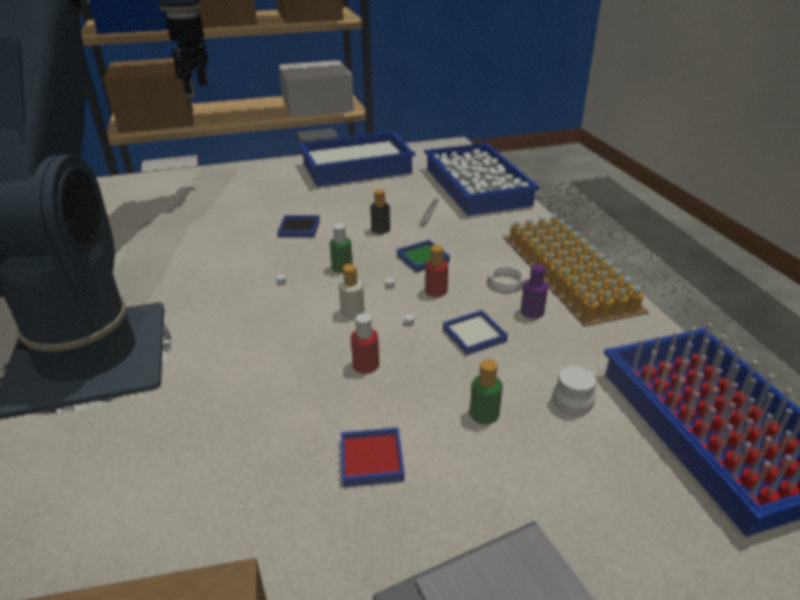

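In the top view (800×600), the gold caps are red (391,263), green (574,287), white (401,356) and black (237,282). The white-capped ones are green (311,348) and red (487,366), and the purple bottle (457,186) is not meant. The tray liners are green (327,262), white (470,262), red (585,388) and black (212,379). Next, an enlarged crop to confirm.

```bash
python3 - <<'E'
from cell import *
import cv2
im=get_image("top")[...,::-1][145:280,110:410]
cv2.imwrite("pics/crop1.png",cv2.resize(im,(800,360),interpolation=cv2.INTER_CUBIC))
E
```

```text
(no output)
```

View pics/crop1.png

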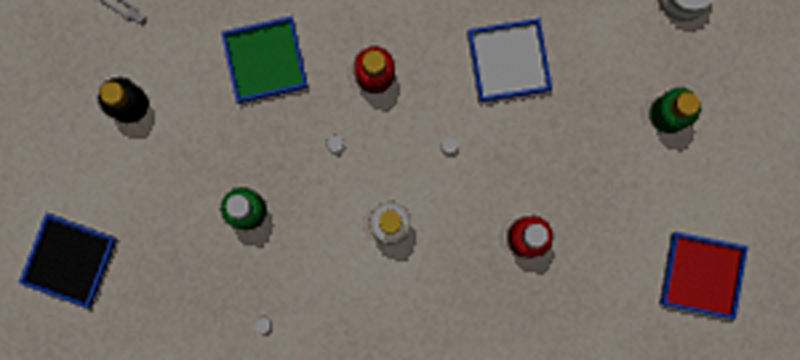

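```bash
cat > h.py <<'E'
from cell import *
import numpy as np
def pos(u,v,z,n="top"):
    c=get_calibration(n); R,t=np.array(c["R"]),np.array(c["t"])
    d=R.T@[(u-c["cx"])/c["fx"],(v-c["cy"])/c["fy"],1]; o=-R.T@t
    return (o+d*(z-o[2])/d[2])[:2]
E
python3 - <<'E'
from h import *
B=dict(red=(374,63),green=(687,104),white=(391,222),black=(113,94),pg=(238,207),pr=(536,236))
T=dict(green=(265,60.3),white=(510,60.8),red=(704,275.8),black=(68.3,260))
for D,z in((B,94),(T,16)):
    for k,(u,v) in D.items():
        p=pos((u+.5)*.375+110-.5,(v+.5)*.375+145-.5,z);print(k,p.round(1),np.hypot(*p).round())
s=sense();print(s['tool_pos'],s['orientation'],s['time_s'])
E
```

```text
red [603.4  12. ] 604.0
green [ 564.9 -312.6] 646.0
white [438.9  -7.8] 439.0
black [567.2 281.6] 633.0
pg [452.1 149.3] 476.0
pr [ 426.6 -156.3] 454.0
green [617.3 132.8] 631.0
white [ 620.5 -136.6] 635.0
red [ 388.4 -346.9] 521.0
black [396.2 339.8] 522.0
[228.00549655 634.91365357 199.13940714] [-1.79925974e+02  3.34264894e-03  1.60248728e+02] 0.15
```

Call:
jog_arm --motion '[{"rz": -0.055,"fingers": 0},{"rz": -0.055},{"rz": -0.055},{"rz": -0.0545},{}]' --squeeze 40

```text
validation failed for argument at $.mo...
```

Call:
jog_arm --motion '[{"fingers": 0,"tx": 0,"ty": 0,"tz": 0,"rx": 0,"ry": 0,"rz": -0.055},{"fingers": 0,"tx": 0,"ty": 0,"tz": 0,"rx": 0,"ry": 0,"rz": -0.055},{"fingers": 0,"tx": 0,"ty": 0,"tz": 0,"rx": 0,"ry": 0,"rz": -0.055},{"fingers": 0,"tx": 0,"ty": 0,"tz": 0,"rx": 0,"ry": 0,"rz": -0.0545},{"fingers": 0,"tx": 0,"ty": 0,"tz": 0,"rx": 0,"ry": 0,"rz": 0}]' --squeeze 40

```text
time_s: 0.57
tool_pos: [228.2, 635.0, 199.4]
orientation: [-180.0, -0.0, -179.8]
contact_force: [0.1, 0.1, 0.1]
opening: 85.4
grasp_force: 0.0
```

Call:
jog_arm --motion '[{"fingers": 0,"tx": -0.15,"ty": -0.16,"tz": 0,"rx": 0,"ry": 0,"rz": 0},{"fingers": 0,"tx": -0.15,"ty": -0.16,"tz": 0,"rx": 0,"ry": 0,"rz": 0},{"fingers": 0,"tx": -0.15,"ty": -0.16,"tz": 0,"rx": 0,"ry": 0,"rz": 0},{"fingers": 0,"tx": -0.15,"ty": -0.16,"tz": 0,"rx": 0,"ry": 0,"rz": 0},{"fingers": 0,"tx": -0.15,"ty": -0.16,"tz": 0,"rx": 0,"ry": 0,"rz": 0},{"fingers": 0,"tx": -0.15,"ty": -0.16,"tz": 0,"rx": 0,"ry": 0,"rz": 0},{"fingers": 0,"tx": -0.15,"ty": -0.16,"tz": 0,"rx": 0,"ry": 0,"rz": 0},{"fingers": 0,"tx": -0.15,"ty": -0.16,"tz": 0,"rx": 0,"ry": 0,"rz": 0},{"fingers": 0,"tx": -0.15,"ty": -0.16,"tz": 0,"rx": 0,"ry": 0,"rz": 0},{"fingers": 0,"tx": -0.15,"ty": -0.16,"tz": 0,"rx": 0,"ry": 0,"rz": 0},{"fingers": 0,"tx": -0.15,"ty": -0.16,"tz": 0,"rx": 0,"ry": 0,"rz": 0},{"fingers": 0,"tx": -0.15,"ty": -0.16,"tz": 0,"rx": 0,"ry": 0,"rz": 0},{"fingers": 0,"tx": -0.15,"ty": -0.16,"tz": 0,"rx": 0,"ry": 0,"rz": 0},{"fingers": 0,"tx": -0.15,"ty": -0.16,"tz": 0,"rx": 0,"ry": 0,"rz": 0},{"fingers": 0,"tx": -0.16,"ty": -0.116,"tz": 0,"rx": 0,"ry": 0,"rz": 0},{"fingers": 0,"tx": 0,"ty": 0,"tz": 0,"rx": 0,"ry": 0,"rz": 0},{"fingers": 0,"tx": 0,"ty": 0,"tz": 0,"rx": 0,"ry": 0,"rz": 0}]'

```text
time_s: 1.98
tool_pos: [568.4, 279.9, 199.4]
orientation: [-180.0, -0.0, 179.6]
contact_force: [-0.7, 0.4, -0.5]
opening: 85.4
grasp_force: 0.0
```

```bash
cat >> h.py <<'E'
import cv2
def wrist(name):
    c=get_calibration("wrist");im=get_image("wrist")
    cv2.imwrite(name,cv2.resize(im[...,::-1],(800,600),interpolation=cv2.INTER_CUBIC));return c
def wpos(c,u,v,z):   # u,v in 800x600 picture
    u=(u+.5)*.64-.5;v=(v+.5)*.64-.5
    x,y=u-c["cx"],v-c["cy"];r=np.hypot(x,y);th=r/c["fx"]
    d=np.array([x/r*np.sin(th),y/r*np.sin(th),np.cos(th)])
    R,t=np.array(c["R"]),np.array(c["t"]);d=R.T@d;o=-R.T@t
    return (o+d*(z-o[2])/d[2])[:2].round(1)
def wpix(c,X):
    p=np.array(c["R"])@X+np.array(c["t"]);r=np.hypot(p[0],p[1]);th=np.arctan2(r,p[2])
    return ((np.array([c["cx"],c["cy"]])+p[:2]/r*th*c["fx"]+.5)/.64-.5).round(1)
E
python3 - <<'E'
from h import *
import pickle
c=wrist("pics/w1.png");pickle.dump(c,open("w1.pkl","wb"))
print(wpix(c,[567.2,281.6,94]),wpix(c,[617.3,132.8,16]),wpix(c,[603.4,12,94]))
s=sense();print(s['tool_pos'],s['orientation'],s['joints'])
E
```

```text
[405.2 283.2] [231.2 317.7] [ 65.5 333. ]
[567.06036763 281.71800923 199.420524  ] [ 1.79992220e+02 -4.68898700e-02  1.79814305e+02] [-29.85135937  29.33193787  -1.27712413  89.10491908   0.67598944
  61.60699617  58.52766561]
```

View pics/w1.png

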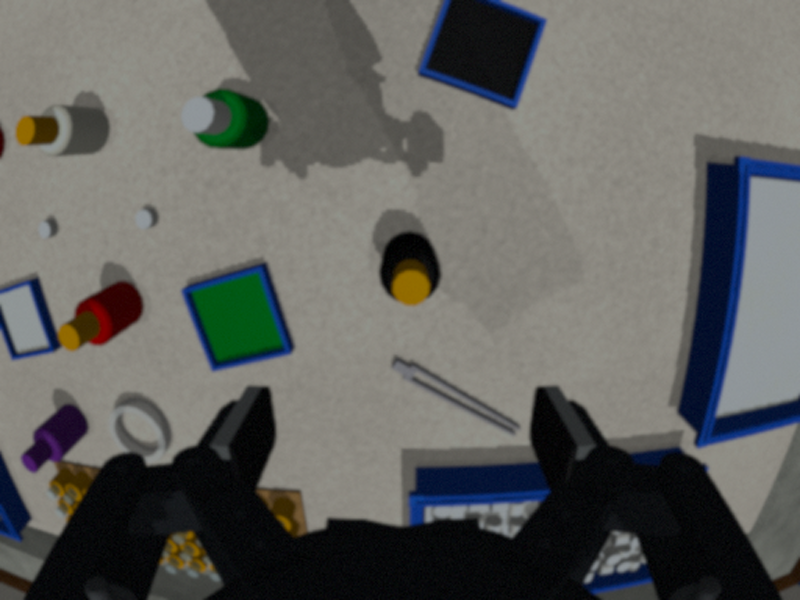

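The wrist view shows the black bottle's gold cap at (411,285), slightly right of the predicted (405,283). The green tray centre is near (238,318) and the black tray near (483,50).

```bash
python3 - <<'E'
from h import *
import pickle
c=pickle.load(open("w1.pkl","rb"))
print(wpos(c,411,286,94),"gt",wpos(c,238,318,16),"bt",wpos(c,484,48,16), "pg",wpos(c,199,115,94),"body base",wpos(c,411,245,40))
E
```

```text
[569.  285.2] gt [617.5 139.2] bt [401.7 342.8] pg [455.6 153. ] body base [553.  286.1]
```

Call:
jog_arm --motion '[{"fingers": 0,"tx": -0.007,"ty": 0.011,"tz": 0.15,"rx": 0,"ry": 0,"rz": 0},{"fingers": 0,"tx": 0,"ty": 0,"tz": 0.15,"rx": 0,"ry": 0,"rz": 0},{"fingers": 0,"tx": 0,"ty": 0,"tz": 0.15,"rx": 0,"ry": 0,"rz": 0},{"fingers": 0,"tx": 0,"ty": 0,"tz": 0.15,"rx": 0,"ry": 0,"rz": 0},{"fingers": 0,"tx": 0,"ty": 0,"tz": 0.15,"rx": 0,"ry": 0,"rz": 0},{"fingers": 0,"tx": 0,"ty": 0,"tz": 0.15,"rx": 0,"ry": 0,"rz": 0},{"fingers": 0,"tx": 0,"ty": 0,"tz": 0.13,"rx": 0,"ry": 0,"rz": 0},{"fingers": 0,"tx": 0,"ty": 0,"tz": 0.08,"rx": 0,"ry": 0,"rz": 0},{"fingers": 0,"tx": 0,"ty": 0,"tz": 0.033,"rx": 0,"ry": 0,"rz": 0},{"fingers": 0,"tx": 0,"ty": 0,"tz": 0,"rx": 0,"ry": 0,"rz": 0},{"fingers": 0.2,"tx": 0,"ty": 0,"tz": 0,"rx": 0,"ry": 0,"rz": 0},{"fingers": 0.3,"tx": 0,"ty": 0,"tz": 0,"rx": 0,"ry": 0,"rz": 0},{"fingers": 0.4,"tx": 0,"ty": 0,"tz": 0,"rx": 0,"ry": 0,"rz": 0},{"fingers": 0.5,"tx": 0,"ty": 0,"tz": 0,"rx": 0,"ry": 0,"rz": 0},{"fingers": 0.6,"tx": 0,"ty": 0,"tz": 0,"rx": 0,"ry": 0,"rz": 0},{"fingers": 1,"tx": 0,"ty": 0,"tz": 0,"rx": 0,"ry": 0,"rz": 0},{"fingers": 1,"tx": 0,"ty": 0,"tz": 0,"rx": 0,"ry": 0,"rz": 0},{"fingers": 1,"tx": 0,"ty": 0,"tz": 0,"rx": 0,"ry": 0,"rz": 0},{"fingers": 1,"tx": 0,"ty": 0,"tz": 0,"rx": 0,"ry": 0,"rz": 0}]' --squeeze 40

```text
time_s: 3.62
tool_pos: [569.6, 284.7, 30.6]
orientation: [179.9, 0.2, 180.0]
contact_force: [-1.8, 0.1, 15.9]
opening: 22.7
grasp_force: 49.4
```

The opening of 22.7 mm is too small for a 44 mm body, so I'll look before moving on.

```bash
python3 - <<'E'
from h import *
wrist("pics/w2.png")
im=get_image("side")[...,::-1][90:190,150:300]
cv2.imwrite("pics/s2.png",cv2.resize(im,(800,533),interpolation=cv2.INTER_CUBIC))
s=sense();print(s['tool_pos'],s['contact_force'],s['opening'],s['grasp_force'])
E
```

```text
[569.56927856 284.70175585  30.65385135] [-1.95492987  0.89963371 16.00178189] 22.7189483326944 49.3518710058197
```

View pics/w2.png

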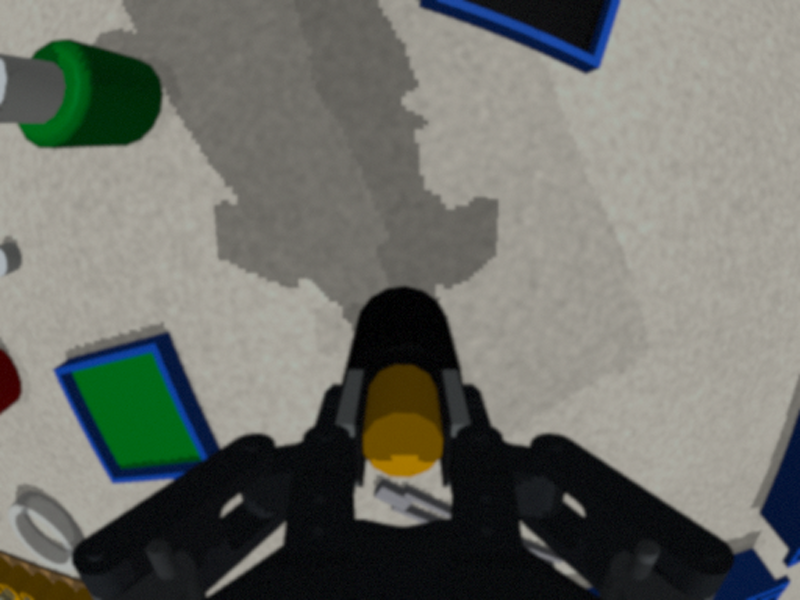

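View pics/s2.png

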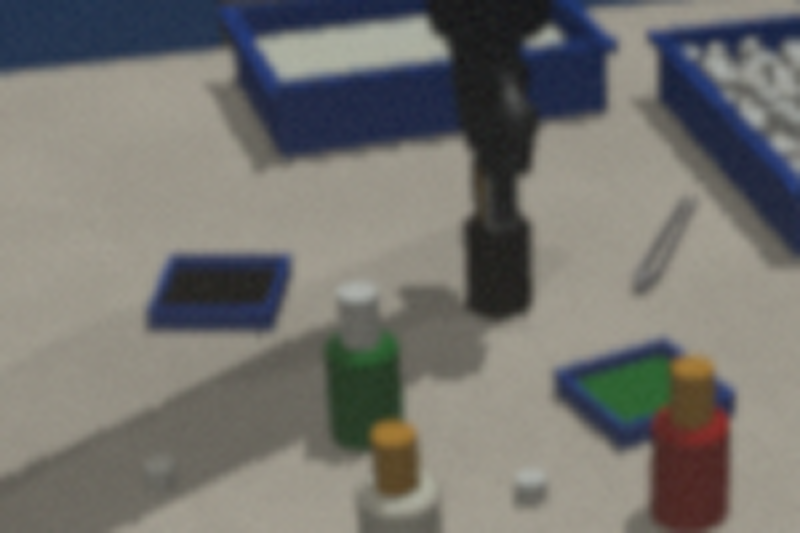

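```bash
python3 - <<'E'
from h import *
c=get_calibration("wrist");R=np.array(c["R"]);print("cam",-R.T@c["t"],"f",c["fx"])
for X in([569.6,284.7,94],[569.6,284.7,62],[547,284.7,62],[569.6,284.7,30.6],[569.6,296.7,30.6],[569.6,296.7,62],[547.6,284.7,0],[452,149,94],[455,152,94],[617,136,16]):print(X,wpix(c,X))
c=get_calibration("side")
for X in([569.6,284.7,94],[569.6,284.7,0],[569.6,284.7,62],[569.6,284.7,30.6]):
    p=np.array(c["R"])@X+c["t"];u=c["fx"]*p[0]/p[2]+c["cx"];v=c["fy"]*p[1]/p[2]+c["cy"];print(X,(u-150)*5.333,(v-90)*5.333)
E
```

```text
cam [491.75653556 284.41639334 204.68064699] f 297.3186396354542
[569.6, 284.7, 94] [402.6 443. ]
[569.6, 284.7, 62] [402.4 390.3]
[547, 284.7, 62] [402.4 329.9]
[569.6, 284.7, 30.6] [402.3 353.6]
[569.6, 296.7, 30.6] [431.5 353.5]
[569.6, 296.7, 62] [436.8 390.1]
[547.6, 284.7, 0] [402.2 282. ]
[452, 149, 94] [-19.3  80.5]
[455, 152, 94] [-14.2  87.2]
[617, 136, 16] [129.1 416.1]
[569.6, 284.7, 94] 494.4550123224884 168.6192250281354
[569.6, 284.7, 0] 498.83729529461516 301.5290482803255
[569.6, 284.7, 62] 495.9859550580464 215.05103458640357
[569.6, 284.7, 30.6] 497.44845676597276 259.40710304270124
```

The bottle is upright on the bench. The fingers hold it by the cap with their tips at the shoulder, which is a usable grip. I'll lift it and check.

Call:
jog_arm --motion '[{"fingers": 1,"tx": 0,"ty": 0,"tz": -0.03,"rx": 0,"ry": 0,"rz": 0},{"fingers": 1,"tx": 0,"ty": 0,"tz": -0.05,"rx": 0,"ry": 0,"rz": 0},{"fingers": 1,"tx": 0,"ty": 0,"tz": -0.1,"rx": 0,"ry": 0,"rz": 0},{"fingers": 1,"tx": 0,"ty": 0,"tz": -0.15,"rx": 0,"ry": 0,"rz": 0},{"fingers": 1,"tx": 0,"ty": 0,"tz": -0.15,"rx": 0,"ry": 0,"rz": 0},{"fingers": 1,"tx": 0,"ty": 0,"tz": -0.15,"rx": 0,"ry": 0,"rz": 0},{"fingers": 1,"tx": 0,"ty": 0,"tz": -0.1,"rx": 0,"ry": 0,"rz": 0},{"fingers": 1,"tx": 0,"ty": 0,"tz": -0.07,"rx": 0,"ry": 0,"rz": 0},{"fingers": 1,"tx": 0,"ty": 0,"tz": 0,"rx": 0,"ry": 0,"rz": 0},{"fingers": 1,"tx": 0,"ty": 0,"tz": 0,"rx": 0,"ry": 0,"rz": 0}]'

```text
time_s: 4.55
tool_pos: [568.1, 283.4, 148.3]
orientation: [180.0, 0.0, 180.0]
contact_force: [-0.2, 0.2, -2.1]
opening: 22.9
grasp_force: 46.9
```

```bash
python3 - <<'E'
from h import *
a=get_image("wrist")[...,::-1]; b=cv2.resize(get_image("side")[...,::-1][70:190,150:310],(512,384),interpolation=cv2.INTER_CUBIC)
cv2.imwrite("pics/l1.png",cv2.resize(np.hstack([a,b]),(800,300)))
s=sense();print(s['tool_pos'],s['contact_force'],s['opening'],s['grasp_force'])
E
```

```text
[567.418652   283.08648193 147.03127099] [-0.03198633  0.18303151 -2.25023696] 22.78194229009794 46.8763049818881
```

View pics/l1.png

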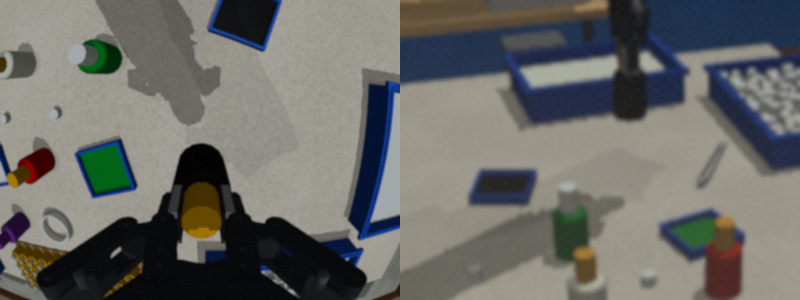

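Call:
jog_arm --motion '[{"fingers": 1,"tx": 0.06,"ty": 0.02,"tz": 0,"rx": 0,"ry": 0,"rz": 0},{"fingers": 1,"tx": 0.12,"ty": 0.04,"tz": 0,"rx": 0,"ry": 0,"rz": 0},{"fingers": 1,"tx": 0.15,"ty": 0.05,"tz": 0,"rx": 0,"ry": 0,"rz": 0},{"fingers": 1,"tx": 0.15,"ty": 0.05,"tz": 0,"rx": 0,"ry": 0,"rz": 0},{"fingers": 1,"tx": 0.15,"ty": 0.05,"tz": 0,"rx": 0,"ry": 0,"rz": 0},{"fingers": 1,"tx": 0.15,"ty": 0.05,"tz": 0,"rx": 0,"ry": 0,"rz": 0},{"fingers": 1,"tx": 0.15,"ty": 0.05,"tz": 0,"rx": 0,"ry": 0,"rz": 0},{"fingers": 1,"tx": 0.12,"ty": 0.04,"tz": 0,"rx": 0,"ry": 0,"rz": 0},{"fingers": 1,"tx": 0.077,"ty": 0.036,"tz": 0,"rx": 0,"ry": 0,"rz": 0},{"fingers": 1,"tx": 0,"ty": 0,"tz": 0.1,"rx": 0,"ry": 0,"rz": 0},{"fingers": 1,"tx": 0,"ty": 0,"tz": 0.15,"rx": 0,"ry": 0,"rz": 0},{"fingers": 1,"tx": 0,"ty": 0,"tz": 0.15,"rx": 0,"ry": 0,"rz": 0},{"fingers": 1,"tx": 0,"ty": 0,"tz": 0.12,"rx": 0,"ry": 0,"rz": 0},{"fingers": 1,"tx": 0,"ty": 0,"tz": 0.06,"rx": 0,"ry": 0,"rz": 0},{"fingers": 1,"tx": 0,"ty": 0,"tz": 0.03,"rx": 0,"ry": 0,"rz": 0},{"fingers": 1,"tx": 0,"ty": 0,"tz": 0.03,"rx": 0,"ry": 0,"rz": 0},{"fingers": 1,"tx": 0,"ty": 0,"tz": 0,"rx": 0,"ry": 0,"rz": 0},{"fingers": 1,"tx": 0,"ty": 0,"tz": 0,"rx": 0,"ry": 0,"rz": 0}]'

```text
time_s: 6.15
tool_pos: [399.5, 341.7, 52.9]
orientation: [180.0, 0.0, 180.0]
contact_force: [0.1, -0.7, -1.9]
opening: 23.0
grasp_force: 47.2
```

```bash
python3 - <<'E'
from h import *
c=get_calibration("wrist")
a=get_image("wrist")[...,::-1]; b=cv2.resize(get_image("side")[...,::-1][100:180,150:256],(512,384),interpolation=cv2.INTER_CUBIC)
cv2.imwrite("pics/p1.png",cv2.resize(np.hstack([a,b]),(800,300)))
s=sense();print(s['tool_pos'],s['contact_force'],s['opening'],s['grasp_force'])
E
```

```text
[399.59144084 341.8159389   53.12789761] [ 0.15038287 -0.39575811 -1.92522768] 22.834273940067096 47.16048308613608
```

View pics/p1.png

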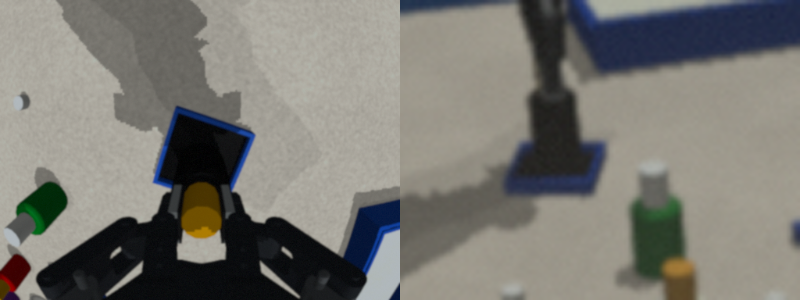

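Call:
jog_arm --motion '[{"fingers": 1,"tx": 0,"ty": 0.007,"tz": 0.03,"rx": 0,"ry": 0,"rz": 0},{"fingers": 1,"tx": 0,"ty": 0,"tz": 0.03,"rx": 0,"ry": 0,"rz": 0},{"fingers": 1,"tx": 0,"ty": 0,"tz": 0.02,"rx": 0,"ry": 0,"rz": 0},{"fingers": 1,"tx": 0,"ty": 0,"tz": 0.015,"rx": 0,"ry": 0,"rz": 0},{"fingers": 1,"tx": 0,"ty": 0,"tz": 0.01,"rx": 0,"ry": 0,"rz": 0},{"fingers": 1,"tx": 0,"ty": 0,"tz": 0,"rx": 0,"ry": 0,"rz": 0},{"fingers": 1,"tx": 0,"ty": 0,"tz": 0,"rx": 0,"ry": 0,"rz": 0}]'

```text
time_s: 6.83
tool_pos: [399.0, 342.4, 36.7]
orientation: [-180.0, -0.0, -180.0]
contact_force: [-1.9, -1.0, 4.7]
opening: 22.6
grasp_force: 48.7
```

Call:
jog_arm --motion '[{"fingers": 0.65,"tx": 0,"ty": 0,"tz": 0,"rx": 0,"ry": 0,"rz": 0},{"fingers": 0.6,"tx": 0,"ty": 0,"tz": 0,"rx": 0,"ry": 0,"rz": 0},{"fingers": 0.4,"tx": 0,"ty": 0,"tz": 0,"rx": 0,"ry": 0,"rz": 0},{"fingers": 0,"tx": 0,"ty": 0,"tz": 0,"rx": 0,"ry": 0,"rz": 0},{"fingers": 0,"tx": 0,"ty": 0,"tz": 0,"rx": 0,"ry": 0,"rz": 0},{"fingers": 0,"tx": 0,"ty": 0,"tz": 0,"rx": 0,"ry": 0,"rz": 0},{"fingers": 0,"tx": 0,"ty": 0,"tz": -0.03,"rx": 0,"ry": 0,"rz": 0},{"fingers": 0,"tx": 0,"ty": 0,"tz": -0.1,"rx": 0,"ry": 0,"rz": 0},{"fingers": 0,"tx": 0,"ty": 0,"tz": -0.15,"rx": 0,"ry": 0,"rz": 0},{"fingers": 0,"tx": 0,"ty": 0,"tz": -0.15,"rx": 0,"ry": 0,"rz": 0},{"fingers": 0,"tx": 0,"ty": 0,"tz": -0.15,"rx": 0,"ry": 0,"rz": 0},{"fingers": 0,"tx": 0,"ty": 0,"tz": -0.15,"rx": 0,"ry": 0,"rz": 0},{"fingers": 0,"tx": 0,"ty": 0,"tz": -0.15,"rx": 0,"ry": 0,"rz": 0},{"fingers": 0,"tx": 0,"ty": 0,"tz": -0.1,"rx": 0,"ry": 0,"rz": 0},{"fingers": 0,"tx": 0,"ty": 0,"tz": 0,"rx": 0,"ry": 0,"rz": 0},{"fingers": 0,"tx": 0,"ty": 0,"tz": 0,"rx": 0,"ry": 0,"rz": 0}]'

```text
time_s: 8.17
tool_pos: [399.4, 342.7, 184.5]
orientation: [179.9, 0.1, 180.0]
contact_force: [-0.2, -0.6, -0.0]
opening: 85.4
grasp_force: 0.0
```

```bash
python3 - <<'E'
from h import *
a=get_image("wrist")[...,::-1]; b=cv2.resize(get_image("top")[...,::-1][215:275,110:190],(512,384),interpolation=cv2.INTER_CUBIC)
import pickle;pickle.dump(get_calibration("wrist"),open("w3.pkl","wb"))
cv2.imwrite("pics/p2.png",cv2.resize(np.hstack([a,b]),(800,300)))
s=sense();print(s['tool_pos'])
E
```

```text
[398.74811428 342.12724703 183.01831419]
```

View pics/p2.png

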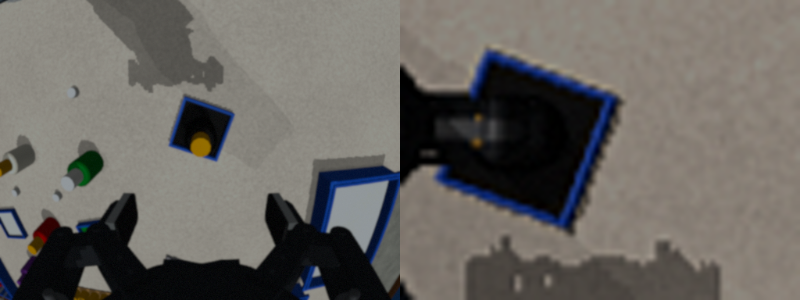

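Call:
jog_arm --motion '[{"fingers": 0,"tx": -0.098,"ty": -0.156,"tz": 0,"rx": 0,"ry": 0,"rz": 0},{"fingers": 0,"tx": -0.098,"ty": -0.156,"tz": 0,"rx": 0,"ry": 0,"rz": 0},{"fingers": 0,"tx": -0.098,"ty": -0.156,"tz": 0,"rx": 0,"ry": 0,"rz": 0},{"fingers": 0,"tx": -0.098,"ty": -0.156,"tz": 0,"rx": 0,"ry": 0,"rz": 0},{"fingers": 0,"tx": -0.098,"ty": -0.156,"tz": 0,"rx": 0,"ry": 0,"rz": 0},{"fingers": 0,"tx": -0.098,"ty": -0.156,"tz": 0,"rx": 0,"ry": 0,"rz": 0},{"fingers": 0,"tx": -0.098,"ty": -0.156,"tz": 0,"rx": 0,"ry": 0,"rz": 0},{"fingers": 0,"tx": -0.098,"ty": -0.156,"tz": 0,"rx": 0,"ry": 0,"rz": 0},{"fingers": 0,"tx": -0.098,"ty": -0.156,"tz": 0,"rx": 0,"ry": 0,"rz": 0},{"fingers": 0,"tx": -0.098,"ty": -0.156,"tz": 0,"rx": 0,"ry": 0,"rz": 0},{"fingers": 0,"tx": -0.098,"ty": -0.156,"tz": 0,"rx": 0,"ry": 0,"rz": 0},{"fingers": 0,"tx": -0.098,"ty": -0.156,"tz": 0,"rx": 0,"ry": 0,"rz": 0},{"fingers": 0,"tx": -0.098,"ty": -0.156,"tz": 0,"rx": 0,"ry": 0,"rz": 0},{"fingers": 0,"tx": -0.098,"ty": -0.156,"tz": 0,"rx": 0,"ry": 0,"rz": 0},{"fingers": 0,"tx": 0,"ty": 0,"tz": 0,"rx": 0,"ry": 0,"rz": 0},{"fingers": 0,"tx": 0,"ty": 0,"tz": 0,"rx": 0,"ry": 0,"rz": 0}]'

```text
time_s: 9.6
tool_pos: [604.7, 12.9, 182.0]
orientation: [-179.9, -0.1, 179.8]
contact_force: [-0.7, 0.9, -0.1]
opening: 85.2
grasp_force: 0.0
```

```bash
python3 - <<'E'
from h import *
import pickle
c=pickle.load(open("w3.pkl","rb"))
print("cap",wpos(c,402,290,100),"tray",wpos(c,403,254,16))
c=wrist("pics/w4.png");pickle.dump(c,open("w4.pkl","wb"))
print(wpix(c,[603.4,12,94]),sense()['tool_pos'])
E
```

```text
cap [395.5 341.8] tray [391.5 342.4]
[401.  291.1] [604.26885866  14.64843576 182.23884358]
```

View pics/w4.png

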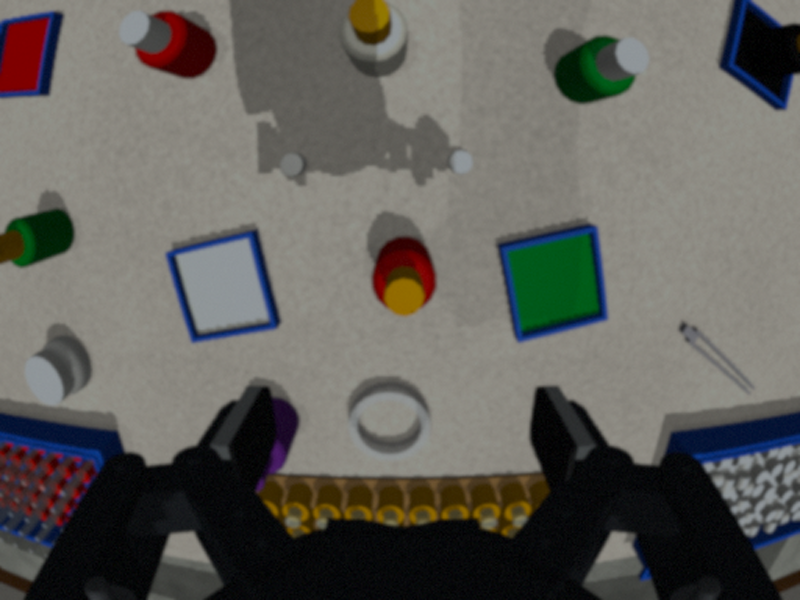

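Call:
jog_arm --motion '[{"fingers": 0,"tx": -0.005,"ty": 0,"tz": 0.15,"rx": 0,"ry": 0,"rz": 0},{"fingers": 0,"tx": 0,"ty": 0,"tz": 0.15,"rx": 0,"ry": 0,"rz": 0},{"fingers": 0,"tx": 0,"ty": 0,"tz": 0.15,"rx": 0,"ry": 0,"rz": 0},{"fingers": 0,"tx": 0,"ty": 0,"tz": 0.15,"rx": 0,"ry": 0,"rz": 0},{"fingers": 0,"tx": 0,"ty": 0,"tz": 0.15,"rx": 0,"ry": 0,"rz": 0},{"fingers": 0,"tx": 0,"ty": 0,"tz": 0.12,"rx": 0,"ry": 0,"rz": 0},{"fingers": 0,"tx": 0,"ty": 0,"tz": 0.08,"rx": 0,"ry": 0,"rz": 0},{"fingers": 0,"tx": 0,"ty": 0,"tz": 0.05,"rx": 0,"ry": 0,"rz": 0},{"fingers": 0,"tx": 0,"ty": 0,"tz": 0,"rx": 0,"ry": 0,"rz": 0},{"fingers": 0.2,"tx": 0,"ty": 0,"tz": 0,"rx": 0,"ry": 0,"rz": 0},{"fingers": 0.3,"tx": 0,"ty": 0,"tz": 0,"rx": 0,"ry": 0,"rz": 0},{"fingers": 0.4,"tx": 0,"ty": 0,"tz": 0,"rx": 0,"ry": 0,"rz": 0},{"fingers": 0.5,"tx": 0,"ty": 0,"tz": 0,"rx": 0,"ry": 0,"rz": 0},{"fingers": 0.6,"tx": 0,"ty": 0,"tz": 0,"rx": 0,"ry": 0,"rz": 0},{"fingers": 1,"tx": 0,"ty": 0,"tz": 0,"rx": 0,"ry": 0,"rz": 0},{"fingers": 1,"tx": 0,"ty": 0,"tz": 0,"rx": 0,"ry": 0,"rz": 0},{"fingers": 1,"tx": 0,"ty": 0,"tz": 0,"rx": 0,"ry": 0,"rz": 0},{"fingers": 1,"tx": 0,"ty": 0,"tz": 0,"rx": 0,"ry": 0,"rz": 0}]'

```text
time_s: 11.15
tool_pos: [606.0, 14.8, 34.0]
orientation: [180.0, 0.0, 180.0]
contact_force: [-0.2, -0.6, 5.9]
opening: 22.6
grasp_force: 39.1
```

```bash
python3 - <<'E'
from h import *
import pickle
c=pickle.load(open("w4.pkl","rb"))
print("wt",wpos(c,224,287,16),"gt",wpos(c,555,282,16),"wb",wpos(c,370,12,94),"pr",wpos(c,136,28,94),"pg",wpos(c,632,56,94))
E
```

```text
wt [ 621.5 -130.1] gt [618.4 132.6] wb [440.4  -4.7] pr [ 430.1 -152.9] pg [455.5 151.1]
```

Call:
jog_arm --motion '[{"fingers": 1,"tx": 0,"ty": 0,"tz": -0.03,"rx": 0,"ry": 0,"rz": 0},{"fingers": 1,"tx": 0,"ty": 0,"tz": -0.1,"rx": 0,"ry": 0,"rz": 0},{"fingers": 1,"tx": 0,"ty": 0,"tz": -0.15,"rx": 0,"ry": 0,"rz": 0},{"fingers": 1,"tx": 0,"ty": 0,"tz": -0.15,"rx": 0,"ry": 0,"rz": 0},{"fingers": 1,"tx": 0,"ty": 0,"tz": -0.15,"rx": 0,"ry": 0,"rz": 0},{"fingers": 1,"tx": 0,"ty": 0,"tz": -0.15,"rx": 0,"ry": 0,"rz": 0},{"fingers": 1,"tx": 0,"ty": 0,"tz": -0.1,"rx": 0,"ry": 0,"rz": 0},{"fingers": 1,"tx": 0,"ty": 0,"tz": 0,"rx": 0,"ry": 0,"rz": 0},{"fingers": 1,"tx": 0,"ty": 0,"tz": 0,"rx": 0,"ry": 0,"rz": 0}]'

```text
time_s: 11.9
tool_pos: [605.7, 14.9, 158.3]
orientation: [180.0, 0.0, -180.0]
contact_force: [0.1, 0.3, -2.9]
opening: 22.8
grasp_force: 39.4
```

Call:
jog_arm --motion '[{"fingers": 1,"tx": 0.03,"ty": -0.05,"tz": 0,"rx": 0,"ry": 0,"rz": 0},{"fingers": 1,"tx": 0.06,"ty": -0.1,"tz": 0,"rx": 0,"ry": 0,"rz": 0},{"fingers": 1,"tx": 0.09,"ty": -0.15,"tz": 0,"rx": 0,"ry": 0,"rz": 0},{"fingers": 1,"tx": 0.09,"ty": -0.15,"tz": 0,"rx": 0,"ry": 0,"rz": 0},{"fingers": 1,"tx": 0.09,"ty": -0.15,"tz": 0,"rx": 0,"ry": 0,"rz": 0},{"fingers": 1,"tx": 0.09,"ty": -0.15,"tz": 0,"rx": 0,"ry": 0,"rz": 0},{"fingers": 1,"tx": 0.09,"ty": -0.15,"tz": 0,"rx": 0,"ry": 0,"rz": 0},{"fingers": 1,"tx": 0.09,"ty": -0.15,"tz": 0,"rx": 0,"ry": 0,"rz": 0},{"fingers": 1,"tx": 0.09,"ty": -0.15,"tz": 0,"rx": 0,"ry": 0,"rz": 0},{"fingers": 1,"tx": 0.09,"ty": -0.15,"tz": 0,"rx": 0,"ry": 0,"rz": 0},{"fingers": 1,"tx": 0.09,"ty": -0.15,"tz": 0,"rx": 0,"ry": 0,"rz": 0},{"fingers": 1,"tx": 0.09,"ty": -0.15,"tz": 0,"rx": 0,"ry": 0,"rz": 0},{"fingers": 1,"tx": 0.09,"ty": -0.15,"tz": 0,"rx": 0,"ry": 0,"rz": 0},{"fingers": 1,"tx": 0.09,"ty": -0.15,"tz": 0,"rx": 0,"ry": 0,"rz": 0},{"fingers": 1,"tx": 0.09,"ty": -0.15,"tz": 0,"rx": 0,"ry": 0,"rz": 0},{"fingers": 1,"tx": 0.09,"ty": -0.15,"tz": 0,"rx": 0,"ry": 0,"rz": 0},{"fingers": 1,"tx": 0.06,"ty": -0.1,"tz": 0,"rx": 0,"ry": 0,"rz": 0},{"fingers": 1,"tx": 0.03,"ty": -0.043,"tz": 0,"rx": 0,"ry": 0,"rz": 0},{"fingers": 1,"tx": 0,"ty": 0,"tz": 0,"rx": 0,"ry": 0,"rz": 0},{"fingers": 1,"tx": 0,"ty": 0,"tz": 0,"rx": 0,"ry": 0,"rz": 0}]'

```text
time_s: 13.57
tool_pos: [389.0, -343.5, 157.6]
orientation: [179.9, -0.0, 179.9]
contact_force: [1.2, -0.3, -1.5]
opening: 22.8
grasp_force: 39.4
```

```bash
python3 - <<'E'
from h import *
import pickle
c=wrist("pics/w5.png");pickle.dump(c,open("w5.pkl","wb"))
print(wpix(c,[390,-344.5,16]),sense()['tool_pos'])
E
```

```text
[400.8 272.8] [ 389.76135465 -342.93624345  157.67859116]
```

View pics/w5.png

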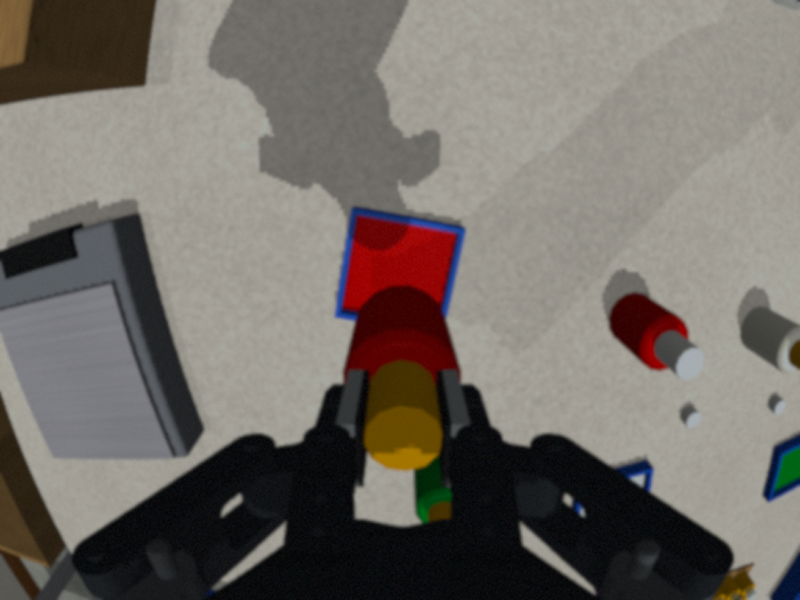

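The red tray centre is at (400,273), matching the prediction (401,273). Lowering now.

Call:
jog_arm --motion '[{"fingers": 1,"tx": 0,"ty": -0.007,"tz": 0.1,"rx": 0,"ry": 0,"rz": 0},{"fingers": 1,"tx": 0,"ty": 0,"tz": 0.15,"rx": 0,"ry": 0,"rz": 0},{"fingers": 1,"tx": 0,"ty": 0,"tz": 0.15,"rx": 0,"ry": 0,"rz": 0},{"fingers": 1,"tx": 0,"ty": 0,"tz": 0.15,"rx": 0,"ry": 0,"rz": 0},{"fingers": 1,"tx": 0,"ty": 0,"tz": 0.1,"rx": 0,"ry": 0,"rz": 0},{"fingers": 1,"tx": 0,"ty": 0,"tz": 0.05,"rx": 0,"ry": 0,"rz": 0},{"fingers": 1,"tx": 0,"ty": 0,"tz": 0.03,"rx": 0,"ry": 0,"rz": 0},{"fingers": 1,"tx": 0,"ty": 0,"tz": 0.02,"rx": 0,"ry": 0,"rz": 0},{"fingers": 1,"tx": 0,"ty": 0,"tz": 0.02,"rx": 0,"ry": 0,"rz": 0},{"fingers": 1,"tx": 0,"ty": 0,"tz": 0.01,"rx": 0,"ry": 0,"rz": 0},{"fingers": 1,"tx": 0,"ty": 0,"tz": 0,"rx": 0,"ry": 0,"rz": 0},{"fingers": 1,"tx": 0,"ty": 0,"tz": 0,"rx": 0,"ry": 0,"rz": 0}]'

```text
time_s: 14.62
tool_pos: [389.9, -345.3, 41.6]
orientation: [-180.0, 0.0, 180.0]
contact_force: [-0.1, -0.6, -1.3]
opening: 22.9
grasp_force: 39.5
```

Call:
jog_arm --motion '[{"fingers": 1,"tx": 0,"ty": 0,"tz": 0.01,"rx": 0,"ry": 0,"rz": 0},{"fingers": 1,"tx": 0,"ty": 0,"tz": 0,"rx": 0,"ry": 0,"rz": 0},{"fingers": 1,"tx": 0,"ty": 0,"tz": 0,"rx": 0,"ry": 0,"rz": 0},{"fingers": 0.65,"tx": 0,"ty": 0,"tz": 0,"rx": 0,"ry": 0,"rz": 0},{"fingers": 0.6,"tx": 0,"ty": 0,"tz": 0,"rx": 0,"ry": 0,"rz": 0},{"fingers": 0.4,"tx": 0,"ty": 0,"tz": 0,"rx": 0,"ry": 0,"rz": 0},{"fingers": 0,"tx": 0,"ty": 0,"tz": 0,"rx": 0,"ry": 0,"rz": 0},{"fingers": 0,"tx": 0,"ty": 0,"tz": 0,"rx": 0,"ry": 0,"rz": 0},{"fingers": 0,"tx": 0,"ty": 0,"tz": 0,"rx": 0,"ry": 0,"rz": 0},{"fingers": 0,"tx": 0,"ty": 0,"tz": -0.05,"rx": 0,"ry": 0,"rz": 0},{"fingers": 0,"tx": 0,"ty": 0,"tz": -0.15,"rx": 0,"ry": 0,"rz": 0},{"fingers": 0,"tx": 0,"ty": 0,"tz": -0.15,"rx": 0,"ry": 0,"rz": 0},{"fingers": 0,"tx": 0,"ty": 0,"tz": -0.15,"rx": 0,"ry": 0,"rz": 0},{"fingers": 0,"tx": 0,"ty": 0,"tz": -0.15,"rx": 0,"ry": 0,"rz": 0},{"fingers": 0,"tx": 0,"ty": 0,"tz": -0.15,"rx": 0,"ry": 0,"rz": 0},{"fingers": 0,"tx": 0,"ty": 0,"tz": -0.15,"rx": 0,"ry": 0,"rz": 0},{"fingers": 0,"tx": 0,"ty": 0,"tz": 0,"rx": 0,"ry": 0,"rz": 0},{"fingers": 0,"tx": 0,"ty": 0,"tz": 0,"rx": 0,"ry": 0,"rz": 0}]'

```text
time_s: 16.12
tool_pos: [390.2, -345.6, 183.6]
orientation: [-179.9, 0.1, 180.0]
contact_force: [0.2, 1.1, 0.2]
opening: 85.4
grasp_force: 0.0
```

Call:
jog_arm --motion '[{"fingers": 0,"tx": -0.147,"ty": 0.029,"tz": 0,"rx": 0,"ry": 0,"rz": 0},{"fingers": 0,"tx": -0.147,"ty": 0.029,"tz": 0,"rx": 0,"ry": 0,"rz": 0},{"fingers": 0,"tx": -0.147,"ty": 0.029,"tz": 0,"rx": 0,"ry": 0,"rz": 0},{"fingers": 0,"tx": -0.147,"ty": 0.029,"tz": 0,"rx": 0,"ry": 0,"rz": 0},{"fingers": 0,"tx": -0.147,"ty": 0.029,"tz": 0,"rx": 0,"ry": 0,"rz": 0},{"fingers": 0,"tx": -0.147,"ty": 0.029,"tz": 0,"rx": 0,"ry": 0,"rz": 0},{"fingers": 0,"tx": -0.147,"ty": 0.029,"tz": 0,"rx": 0,"ry": 0,"rz": 0},{"fingers": 0,"tx": -0.147,"ty": 0.029,"tz": 0,"rx": 0,"ry": 0,"rz": 0},{"fingers": 0,"tx": 0,"ty": 0,"tz": 0,"rx": 0,"ry": 0,"rz": 0},{"fingers": 0,"tx": 0,"ty": 0,"tz": 0,"rx": 0,"ry": 0,"rz": 0}]'

```text
time_s: 16.95
tool_pos: [566.3, -309.2, 180.4]
orientation: [179.9, -0.1, -179.9]
contact_force: [-1.1, -0.6, -0.4]
opening: 85.6
grasp_force: 0.0
```

```bash
python3 - <<'E'
from h import *
c=get_calibration("wrist");im=get_image("wrist")
h=cv2.cvtColor(im,cv2.COLOR_RGB2HSV);m=cv2.inRange(h,(12,150,120),(30,255,255))
n,l,st,ce=cv2.connectedComponentsWithStats(m)
for i in range(1,n):
    if st[i,4]>60: print(st[i],(ce[i]+.5)/.64-.5, wpos(c,*((ce[i]+.5)/.64-.5),94))
print(wpix(c,[566.6,-310.5,94]),sense()['tool_pos'])
E
```

```text
[242 177  24  23 434] [395.7953629  294.57848502] [ 566.7 -312.9]
[399.9 294.3] [ 565.22268002 -310.053128    180.81144737]
```

Call:
jog_arm --motion '[{"fingers": 0,"tx": 0,"ty": -0.01,"tz": 0.15,"rx": 0,"ry": 0,"rz": 0},{"fingers": 0,"tx": 0,"ty": 0,"tz": 0.15,"rx": 0,"ry": 0,"rz": 0},{"fingers": 0,"tx": 0,"ty": 0,"tz": 0.15,"rx": 0,"ry": 0,"rz": 0},{"fingers": 0,"tx": 0,"ty": 0,"tz": 0.15,"rx": 0,"ry": 0,"rz": 0},{"fingers": 0,"tx": 0,"ty": 0,"tz": 0.15,"rx": 0,"ry": 0,"rz": 0},{"fingers": 0,"tx": 0,"ty": 0,"tz": 0.12,"rx": 0,"ry": 0,"rz": 0},{"fingers": 0,"tx": 0,"ty": 0,"tz": 0.08,"rx": 0,"ry": 0,"rz": 0},{"fingers": 0,"tx": 0,"ty": 0,"tz": 0.04,"rx": 0,"ry": 0,"rz": 0},{"fingers": 0,"tx": 0,"ty": 0,"tz": 0,"rx": 0,"ry": 0,"rz": 0},{"fingers": 0.2,"tx": 0,"ty": 0,"tz": 0,"rx": 0,"ry": 0,"rz": 0},{"fingers": 0.3,"tx": 0,"ty": 0,"tz": 0,"rx": 0,"ry": 0,"rz": 0},{"fingers": 0.4,"tx": 0,"ty": 0,"tz": 0,"rx": 0,"ry": 0,"rz": 0},{"fingers": 0.5,"tx": 0,"ty": 0,"tz": 0,"rx": 0,"ry": 0,"rz": 0},{"fingers": 0.6,"tx": 0,"ty": 0,"tz": 0,"rx": 0,"ry": 0,"rz": 0},{"fingers": 1,"tx": 0,"ty": 0,"tz": 0,"rx": 0,"ry": 0,"rz": 0},{"fingers": 1,"tx": 0,"ty": 0,"tz": 0,"rx": 0,"ry": 0,"rz": 0},{"fingers": 1,"tx": 0,"ty": 0,"tz": 0,"rx": 0,"ry": 0,"rz": 0},{"fingers": 1,"tx": 0,"ty": 0,"tz": 0,"rx": 0,"ry": 0,"rz": 0}]'

```text
time_s: 18.5
tool_pos: [566.4, -312.0, 34.0]
orientation: [-180.0, 0.0, 180.0]
contact_force: [-1.1, 0.6, 5.7]
opening: 23.0
grasp_force: 39.1
```

Call:
jog_arm --motion '[{"fingers": 1,"tx": 0,"ty": 0,"tz": -0.03,"rx": 0,"ry": 0,"rz": 0},{"fingers": 1,"tx": 0,"ty": 0,"tz": -0.1,"rx": 0,"ry": 0,"rz": 0},{"fingers": 1,"tx": 0,"ty": 0,"tz": -0.15,"rx": 0,"ry": 0,"rz": 0},{"fingers": 1,"tx": 0,"ty": 0,"tz": -0.15,"rx": 0,"ry": 0,"rz": 0},{"fingers": 1,"tx": 0,"ty": 0,"tz": -0.15,"rx": 0,"ry": 0,"rz": 0},{"fingers": 1,"tx": 0,"ty": 0,"tz": -0.15,"rx": 0,"ry": 0,"rz": 0},{"fingers": 1,"tx": 0,"ty": 0,"tz": -0.1,"rx": 0,"ry": 0,"rz": 0},{"fingers": 1,"tx": 0,"ty": 0,"tz": 0,"rx": 0,"ry": 0,"rz": 0}]'

```text
time_s: 19.17
tool_pos: [567.5, -312.7, 161.6]
orientation: [-179.9, 0.3, 180.0]
contact_force: [0.8, -0.2, -0.7]
opening: 22.9
grasp_force: 39.3
```

Call:
jog_arm --motion '[{"fingers": 1,"tx": -0.017,"ty": 0.08,"tz": 0,"rx": 0,"ry": 0,"rz": 0},{"fingers": 1,"tx": -0.017,"ty": 0.14,"tz": 0,"rx": 0,"ry": 0,"rz": 0},{"fingers": 1,"tx": -0.017,"ty": 0.16,"tz": 0,"rx": 0,"ry": 0,"rz": 0},{"fingers": 1,"tx": -0.017,"ty": 0.16,"tz": 0,"rx": 0,"ry": 0,"rz": 0},{"fingers": 1,"tx": -0.017,"ty": 0.16,"tz": 0,"rx": 0,"ry": 0,"rz": 0},{"fingers": 1,"tx": -0.017,"ty": 0.16,"tz": 0,"rx": 0,"ry": 0,"rz": 0},{"fingers": 1,"tx": -0.017,"ty": 0.16,"tz": 0,"rx": 0,"ry": 0,"rz": 0},{"fingers": 1,"tx": -0.017,"ty": 0.16,"tz": 0,"rx": 0,"ry": 0,"rz": 0},{"fingers": 1,"tx": -0.017,"ty": 0.16,"tz": 0,"rx": 0,"ry": 0,"rz": 0},{"fingers": 1,"tx": -0.017,"ty": 0.16,"tz": 0,"rx": 0,"ry": 0,"rz": 0},{"fingers": 1,"tx": -0.017,"ty": 0.16,"tz": 0,"rx": 0,"ry": 0,"rz": 0},{"fingers": 1,"tx": -0.017,"ty": 0.16,"tz": 0,"rx": 0,"ry": 0,"rz": 0},{"fingers": 1,"tx": -0.017,"ty": 0.16,"tz": 0,"rx": 0,"ry": 0,"rz": 0},{"fingers": 1,"tx": -0.017,"ty": 0.16,"tz": 0,"rx": 0,"ry": 0,"rz": 0},{"fingers": 1,"tx": -0.017,"ty": 0.16,"tz": 0,"rx": 0,"ry": 0,"rz": 0},{"fingers": 1,"tx": -0.017,"ty": 0.16,"tz": 0,"rx": 0,"ry": 0,"rz": 0},{"fingers": 1,"tx": -0.017,"ty": 0.16,"tz": 0,"rx": 0,"ry": 0,"rz": 0},{"fingers": 1,"tx": -0.017,"ty": 0.16,"tz": 0,"rx": 0,"ry": 0,"rz": 0},{"fingers": 1,"tx": -0.017,"ty": 0.12,"tz": 0,"rx": 0,"ry": 0,"rz": 0},{"fingers": 1,"tx": -0.017,"ty": 0.08,"tz": 0,"rx": 0,"ry": 0,"rz": 0}]'

```text
time_s: 20.83
tool_pos: [615.4, 138.9, 156.3]
orientation: [180.0, -0.2, -179.8]
contact_force: [-0.9, -0.1, -0.4]
opening: 22.9
grasp_force: 39.3
```

Call:
jog_arm --motion '[{"fingers": 1,"tx": 0,"ty": 0,"tz": 0,"rx": 0,"ry": 0,"rz": 0},{"fingers": 1,"tx": 0,"ty": 0,"tz": 0,"rx": 0,"ry": 0,"rz": 0}]'

```text
time_s: 21.0
tool_pos: [616.3, 135.3, 157.0]
orientation: [-180.0, -0.1, -179.9]
contact_force: [-0.3, -1.4, -1.3]
opening: 22.8
grasp_force: 39.3
```

```bash
python3 - <<'E'
from h import *
import pickle
c=wrist("pics/w6.png");pickle.dump(c,open("w6.pkl","wb"))
print(wpix(c,[618,135,16]),sense()['tool_pos'])
E
```

```text
[402.1 274.1] [616.55366056 133.99598702 157.30376538]
```

View pics/w6.png

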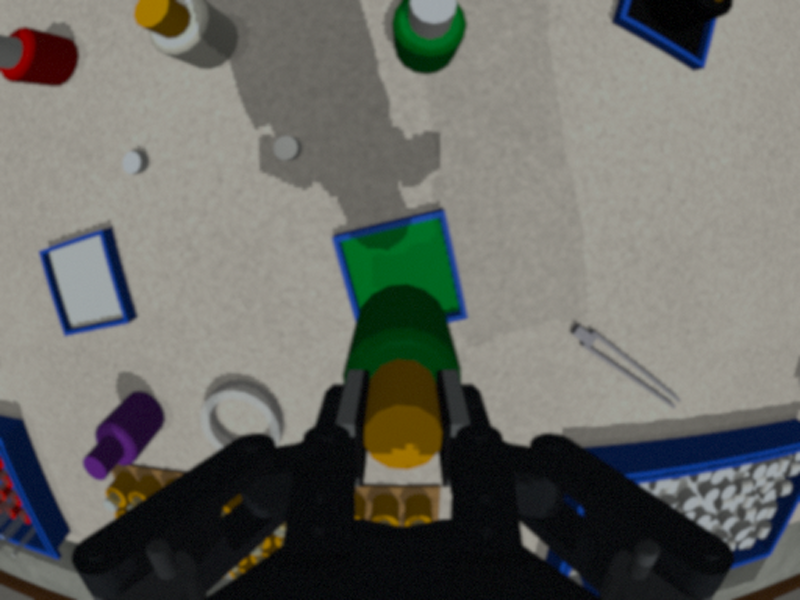

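The green tray centre is at (401,277), about 2 mm from the prediction. Lowering and releasing.

Call:
jog_arm --motion '[{"fingers": 1,"tx": -0.01,"ty": 0,"tz": 0.1,"rx": 0,"ry": 0,"rz": 0},{"fingers": 1,"tx": 0,"ty": 0,"tz": 0.15,"rx": 0,"ry": 0,"rz": 0},{"fingers": 1,"tx": 0,"ty": 0,"tz": 0.15,"rx": 0,"ry": 0,"rz": 0},{"fingers": 1,"tx": 0,"ty": 0,"tz": 0.15,"rx": 0,"ry": 0,"rz": 0},{"fingers": 1,"tx": 0,"ty": 0,"tz": 0.1,"rx": 0,"ry": 0,"rz": 0},{"fingers": 1,"tx": 0,"ty": 0,"tz": 0.05,"rx": 0,"ry": 0,"rz": 0},{"fingers": 1,"tx": 0,"ty": 0,"tz": 0.03,"rx": 0,"ry": 0,"rz": 0},{"fingers": 1,"tx": 0,"ty": 0,"tz": 0.02,"rx": 0,"ry": 0,"rz": 0},{"fingers": 1,"tx": 0,"ty": 0,"tz": 0.02,"rx": 0,"ry": 0,"rz": 0},{"fingers": 1,"tx": 0,"ty": 0,"tz": 0.01,"rx": 0,"ry": 0,"rz": 0},{"fingers": 1,"tx": 0,"ty": 0,"tz": 0,"rx": 0,"ry": 0,"rz": 0},{"fingers": 1,"tx": 0,"ty": 0,"tz": 0,"rx": 0,"ry": 0,"rz": 0}]'

```text
time_s: 22.05
tool_pos: [618.9, 135.3, 41.7]
orientation: [180.0, 0.1, -180.0]
contact_force: [0.4, -0.4, -0.6]
opening: 22.5
grasp_force: 39.3
```

Call:
jog_arm --motion '[{"fingers": 1,"tx": 0,"ty": 0,"tz": 0.012,"rx": 0,"ry": 0,"rz": 0},{"fingers": 1,"tx": 0,"ty": 0,"tz": 0,"rx": 0,"ry": 0,"rz": 0},{"fingers": 1,"tx": 0,"ty": 0,"tz": 0,"rx": 0,"ry": 0,"rz": 0},{"fingers": 0.65,"tx": 0,"ty": 0,"tz": 0,"rx": 0,"ry": 0,"rz": 0},{"fingers": 0.6,"tx": 0,"ty": 0,"tz": 0,"rx": 0,"ry": 0,"rz": 0},{"fingers": 0.4,"tx": 0,"ty": 0,"tz": 0,"rx": 0,"ry": 0,"rz": 0},{"fingers": 0,"tx": 0,"ty": 0,"tz": 0,"rx": 0,"ry": 0,"rz": 0},{"fingers": 0,"tx": 0,"ty": 0,"tz": 0,"rx": 0,"ry": 0,"rz": 0},{"fingers": 0,"tx": 0,"ty": 0,"tz": 0,"rx": 0,"ry": 0,"rz": 0},{"fingers": 0,"tx": 0,"ty": 0,"tz": -0.05,"rx": 0,"ry": 0,"rz": 0},{"fingers": 0,"tx": 0,"ty": 0,"tz": -0.15,"rx": 0,"ry": 0,"rz": 0},{"fingers": 0,"tx": 0,"ty": 0,"tz": -0.15,"rx": 0,"ry": 0,"rz": 0},{"fingers": 0,"tx": 0,"ty": 0,"tz": -0.15,"rx": 0,"ry": 0,"rz": 0},{"fingers": 0,"tx": 0,"ty": 0,"tz": -0.15,"rx": 0,"ry": 0,"rz": 0},{"fingers": 0,"tx": 0,"ty": 0,"tz": -0.15,"rx": 0,"ry": 0,"rz": 0},{"fingers": 0,"tx": 0,"ty": 0,"tz": -0.15,"rx": 0,"ry": 0,"rz": 0},{"fingers": 0,"tx": 0,"ty": 0,"tz": 0,"rx": 0,"ry": 0,"rz": 0},{"fingers": 0,"tx": 0,"ty": 0,"tz": 0,"rx": 0,"ry": 0,"rz": 0}]'

```text
time_s: 23.55
tool_pos: [619.4, 135.3, 183.7]
orientation: [180.0, 0.2, 180.0]
contact_force: [-0.6, 0.1, -0.7]
opening: 85.4
grasp_force: 0.0
```

Call:
jog_arm --motion '[{"fingers": 0,"tx": 0.119,"ty": -0.094,"tz": 0,"rx": 0,"ry": 0,"rz": 0},{"fingers": 0,"tx": 0.119,"ty": -0.094,"tz": 0,"rx": 0,"ry": 0,"rz": 0},{"fingers": 0,"tx": 0.119,"ty": -0.094,"tz": 0,"rx": 0,"ry": 0,"rz": 0},{"fingers": 0,"tx": 0.119,"ty": -0.094,"tz": 0,"rx": 0,"ry": 0,"rz": 0},{"fingers": 0,"tx": 0.119,"ty": -0.094,"tz": 0,"rx": 0,"ry": 0,"rz": 0},{"fingers": 0,"tx": 0.119,"ty": -0.094,"tz": 0,"rx": 0,"ry": 0,"rz": 0},{"fingers": 0,"tx": 0.119,"ty": -0.094,"tz": 0,"rx": 0,"ry": 0,"rz": 0},{"fingers": 0,"tx": 0.119,"ty": -0.094,"tz": 0,"rx": 0,"ry": 0,"rz": 0},{"fingers": 0,"tx": 0.119,"ty": -0.094,"tz": 0,"rx": 0,"ry": 0,"rz": 0},{"fingers": 0,"tx": 0.119,"ty": -0.094,"tz": 0,"rx": 0,"ry": 0,"rz": 0},{"fingers": 0,"tx": 0,"ty": 0,"tz": 0,"rx": 0,"ry": 0,"rz": 0},{"fingers": 0,"tx": 0,"ty": 0,"tz": 0,"rx": 0,"ry": 0,"rz": 0}]'

```text
time_s: 24.55
tool_pos: [439.1, -6.5, 181.6]
orientation: [-180.0, -0.1, 179.9]
contact_force: [0.8, 0.6, 0.3]
opening: 85.6
grasp_force: 0.0
```

```bash
python3 - <<'E'
from h import *
c=get_calibration("wrist");im=get_image("wrist")
h=cv2.cvtColor(im,cv2.COLOR_RGB2HSV);m=cv2.inRange(h,(12,150,120),(30,255,255))
n,l,st,ce=cv2.connectedComponentsWithStats(m)
for i in range(1,n):
    if st[i,4]>60: print(st[i],(ce[i]+.5)/.64-.5, wpos(c,*((ce[i]+.5)/.64-.5),94))
print(wpix(c,[440.2,-5.5,94]),sense()['tool_pos'],sense()['joints'])
E
```

```text
[247 179  24  23 429] [403.87245047 296.86123252] [441.3  -5.6]
[404. 295.] [440.09012661  -5.70281113 181.64208579] [ -8.70280708  14.46305549   4.22181411 117.55313136  -1.43091182
  48.03538312  86.31916093]
```

Aligned, so descend and grasp.

Call:
jog_arm --motion '[{"fingers": 0,"tx": -0.004,"ty": 0,"tz": 0.15,"rx": 0,"ry": 0,"rz": 0},{"fingers": 0,"tx": 0,"ty": 0,"tz": 0.15,"rx": 0,"ry": 0,"rz": 0},{"fingers": 0,"tx": 0,"ty": 0,"tz": 0.15,"rx": 0,"ry": 0,"rz": 0},{"fingers": 0,"tx": 0,"ty": 0,"tz": 0.15,"rx": 0,"ry": 0,"rz": 0},{"fingers": 0,"tx": 0,"ty": 0,"tz": 0.15,"rx": 0,"ry": 0,"rz": 0},{"fingers": 0,"tx": 0,"ty": 0,"tz": 0.12,"rx": 0,"ry": 0,"rz": 0},{"fingers": 0,"tx": 0,"ty": 0,"tz": 0.08,"rx": 0,"ry": 0,"rz": 0},{"fingers": 0,"tx": 0,"ty": 0,"tz": 0.045,"rx": 0,"ry": 0,"rz": 0},{"fingers": 0,"tx": 0,"ty": 0,"tz": 0,"rx": 0,"ry": 0,"rz": 0},{"fingers": 0.2,"tx": 0,"ty": 0,"tz": 0,"rx": 0,"ry": 0,"rz": 0},{"fingers": 0.3,"tx": 0,"ty": 0,"tz": 0,"rx": 0,"ry": 0,"rz": 0},{"fingers": 0.4,"tx": 0,"ty": 0,"tz": 0,"rx": 0,"ry": 0,"rz": 0},{"fingers": 0.5,"tx": 0,"ty": 0,"tz": 0,"rx": 0,"ry": 0,"rz": 0},{"fingers": 0.6,"tx": 0,"ty": 0,"tz": 0,"rx": 0,"ry": 0,"rz": 0},{"fingers": 1,"tx": 0,"ty": 0,"tz": 0,"rx": 0,"ry": 0,"rz": 0},{"fingers": 1,"tx": 0,"ty": 0,"tz": 0,"rx": 0,"ry": 0,"rz": 0},{"fingers": 1,"tx": 0,"ty": 0,"tz": 0,"rx": 0,"ry": 0,"rz": 0},{"fingers": 1,"tx": 0,"ty": 0,"tz": 0,"rx": 0,"ry": 0,"rz": 0}]'

```text
time_s: 26.1
tool_pos: [441.0, -5.9, 33.1]
orientation: [180.0, 0.1, 180.0]
contact_force: [-1.3, -0.3, 6.1]
opening: 23.1
grasp_force: 38.8
```

Call:
jog_arm --motion '[{"fingers": 1,"tx": 0,"ty": 0,"tz": -0.03,"rx": 0,"ry": 0,"rz": 0},{"fingers": 1,"tx": 0,"ty": 0,"tz": -0.1,"rx": 0,"ry": 0,"rz": 0},{"fingers": 1,"tx": 0,"ty": 0,"tz": -0.15,"rx": 0,"ry": 0,"rz": 0},{"fingers": 1,"tx": 0,"ty": 0,"tz": -0.15,"rx": 0,"ry": 0,"rz": 0},{"fingers": 1,"tx": 0,"ty": 0,"tz": -0.15,"rx": 0,"ry": 0,"rz": 0},{"fingers": 1,"tx": 0,"ty": 0,"tz": -0.15,"rx": 0,"ry": 0,"rz": 0},{"fingers": 1,"tx": 0,"ty": 0,"tz": -0.1,"rx": 0,"ry": 0,"rz": 0},{"fingers": 1,"tx": -0.11,"ty": -0.0775,"tz": 0,"rx": 0,"ry": 0,"rz": 0},{"fingers": 1,"tx": -0.11,"ty": -0.0775,"tz": 0,"rx": 0,"ry": 0,"rz": 0},{"fingers": 1,"tx": -0.11,"ty": -0.0775,"tz": 0,"rx": 0,"ry": 0,"rz": 0},{"fingers": 1,"tx": -0.11,"ty": -0.0775,"tz": 0,"rx": 0,"ry": 0,"rz": 0},{"fingers": 1,"tx": -0.11,"ty": -0.0775,"tz": 0,"rx": 0,"ry": 0,"rz": 0},{"fingers": 1,"tx": -0.11,"ty": -0.0775,"tz": 0,"rx": 0,"ry": 0,"rz": 0},{"fingers": 1,"tx": -0.11,"ty": -0.0775,"tz": 0,"rx": 0,"ry": 0,"rz": 0},{"fingers": 1,"tx": -0.11,"ty": -0.0775,"tz": 0,"rx": 0,"ry": 0,"rz": 0},{"fingers": 1,"tx": -0.11,"ty": -0.0775,"tz": 0,"rx": 0,"ry": 0,"rz": 0},{"fingers": 1,"tx": -0.11,"ty": -0.0775,"tz": 0,"rx": 0,"ry": 0,"rz": 0},{"fingers": 1,"tx": -0.11,"ty": -0.0775,"tz": 0,"rx": 0,"ry": 0,"rz": 0},{"fingers": 1,"tx": 0,"ty": 0,"tz": 0,"rx": 0,"ry": 0,"rz": 0},{"fingers": 1,"tx": 0,"ty": 0,"tz": 0,"rx": 0,"ry": 0,"rz": 0}]'

```text
time_s: 27.77
tool_pos: [622.0, -134.3, 156.6]
orientation: [-180.0, -0.1, 179.9]
contact_force: [-0.1, -0.9, -1.4]
opening: 22.9
grasp_force: 39.3
```

```bash
python3 - <<'E'
from h import *
c=wrist("pics/w7.png")
print(wpix(c,[622,-134,16]),sense()['tool_pos'])
E
```

```text
[402.9 271.7] [ 621.5117222  -133.57003882  156.69871174]
```

View pics/w7.png

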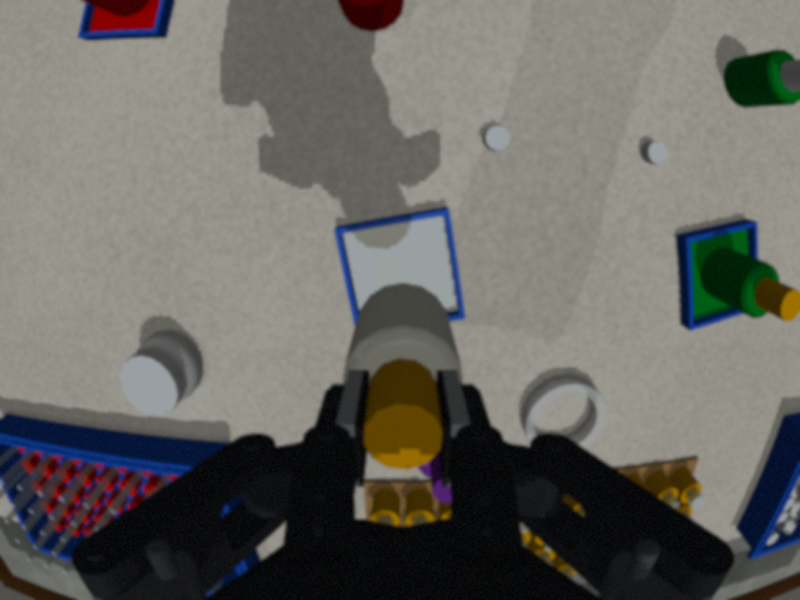

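White tray centre is (400,273), within about 1 mm of the bottle's axis. Lowering.

Call:
jog_arm --motion '[{"fingers": 1,"tx": 0,"ty": -0.007,"tz": 0.1,"rx": 0,"ry": 0,"rz": 0},{"fingers": 1,"tx": 0,"ty": 0,"tz": 0.15,"rx": 0,"ry": 0,"rz": 0},{"fingers": 1,"tx": 0,"ty": 0,"tz": 0.15,"rx": 0,"ry": 0,"rz": 0},{"fingers": 1,"tx": 0,"ty": 0,"tz": 0.15,"rx": 0,"ry": 0,"rz": 0},{"fingers": 1,"tx": 0,"ty": 0,"tz": 0.1,"rx": 0,"ry": 0,"rz": 0},{"fingers": 1,"tx": 0,"ty": 0,"tz": 0.05,"rx": 0,"ry": 0,"rz": 0},{"fingers": 1,"tx": 0,"ty": 0,"tz": 0.03,"rx": 0,"ry": 0,"rz": 0},{"fingers": 1,"tx": 0,"ty": 0,"tz": 0.02,"rx": 0,"ry": 0,"rz": 0},{"fingers": 1,"tx": 0,"ty": 0,"tz": 0.02,"rx": 0,"ry": 0,"rz": 0},{"fingers": 1,"tx": 0,"ty": 0,"tz": 0.01,"rx": 0,"ry": 0,"rz": 0},{"fingers": 1,"tx": 0,"ty": 0,"tz": 0,"rx": 0,"ry": 0,"rz": 0},{"fingers": 1,"tx": 0,"ty": 0,"tz": 0,"rx": 0,"ry": 0,"rz": 0}]'

```text
time_s: 28.82
tool_pos: [622.5, -134.8, 40.6]
orientation: [-180.0, 0.0, 180.0]
contact_force: [-1.2, -0.1, -1.8]
opening: 22.7
grasp_force: 39.3
```

Call:
jog_arm --motion '[{"fingers": 1,"tx": 0,"ty": 0,"tz": 0.012,"rx": 0,"ry": 0,"rz": 0},{"fingers": 1,"tx": 0,"ty": 0,"tz": 0,"rx": 0,"ry": 0,"rz": 0},{"fingers": 1,"tx": 0,"ty": 0,"tz": 0,"rx": 0,"ry": 0,"rz": 0},{"fingers": 0.65,"tx": 0,"ty": 0,"tz": 0,"rx": 0,"ry": 0,"rz": 0},{"fingers": 0.6,"tx": 0,"ty": 0,"tz": 0,"rx": 0,"ry": 0,"rz": 0},{"fingers": 0.4,"tx": 0,"ty": 0,"tz": 0,"rx": 0,"ry": 0,"rz": 0},{"fingers": 0,"tx": 0,"ty": 0,"tz": 0,"rx": 0,"ry": 0,"rz": 0},{"fingers": 0,"tx": 0,"ty": 0,"tz": 0,"rx": 0,"ry": 0,"rz": 0},{"fingers": 0,"tx": 0,"ty": 0,"tz": 0,"rx": 0,"ry": 0,"rz": 0},{"fingers": 0,"tx": 0,"ty": 0,"tz": -0.05,"rx": 0,"ry": 0,"rz": 0},{"fingers": 0,"tx": 0,"ty": 0,"tz": -0.15,"rx": 0,"ry": 0,"rz": 0},{"fingers": 0,"tx": 0,"ty": 0,"tz": -0.15,"rx": 0,"ry": 0,"rz": 0},{"fingers": 0,"tx": 0,"ty": 0,"tz": -0.15,"rx": 0,"ry": 0,"rz": 0},{"fingers": 0,"tx": 0,"ty": 0,"tz": -0.15,"rx": 0,"ry": 0,"rz": 0},{"fingers": 0,"tx": 0,"ty": 0,"tz": -0.15,"rx": 0,"ry": 0,"rz": 0},{"fingers": 0,"tx": 0,"ty": 0,"tz": -0.15,"rx": 0,"ry": 0,"rz": 0},{"fingers": 0,"tx": 0,"ty": 0,"tz": 0,"rx": 0,"ry": 0,"rz": 0},{"fingers": 0,"tx": 0,"ty": 0,"tz": 0,"rx": 0,"ry": 0,"rz": 0}]'

```text
time_s: 30.32
tool_pos: [623.0, -135.0, 182.7]
orientation: [-180.0, 0.2, 180.0]
contact_force: [0.0, -0.5, -1.3]
opening: 85.5
grasp_force: 0.0
```

```bash
python3 - <<'E'
from h import *
im=get_image("side")[...,::-1][110:320,140:420]
cv2.imwrite("pics/end.png",cv2.resize(im,(800,600),interpolation=cv2.INTER_CUBIC))
c=get_calibration("side");R=np.array(c["R"])
for k,(x,y) in dict(pg=(453.5,151),pr=(428.5,-154.5),red=(390,-345),green=(619,135),white=(622,-134),black=(399,342)).items():
    for z in((0 if k[0]=='p' else 6),94):
        p=R@[x,y,z]+c["t"];print(k,z,((c["fx"]*p[0]/p[2]+c["cx"]-140)*2.857).round(),((c["fy"]*p[1]/p[2]+c["cy"]-110)*2.857).round())
E
```

```text
pg 0 225.0 174.0
pg 94 219.0 97.0
pr 0 269.0 351.0
pr 94 264.0 264.0
red 6 280.0 518.0
red 94 275.0 431.0
green 6 373.0 153.0
green 94 373.0 82.0
white 6 466.0 292.0
white 94 472.0 213.0
black 6 149.0 99.0
black 94 141.0 32.0
```

View pics/end.png

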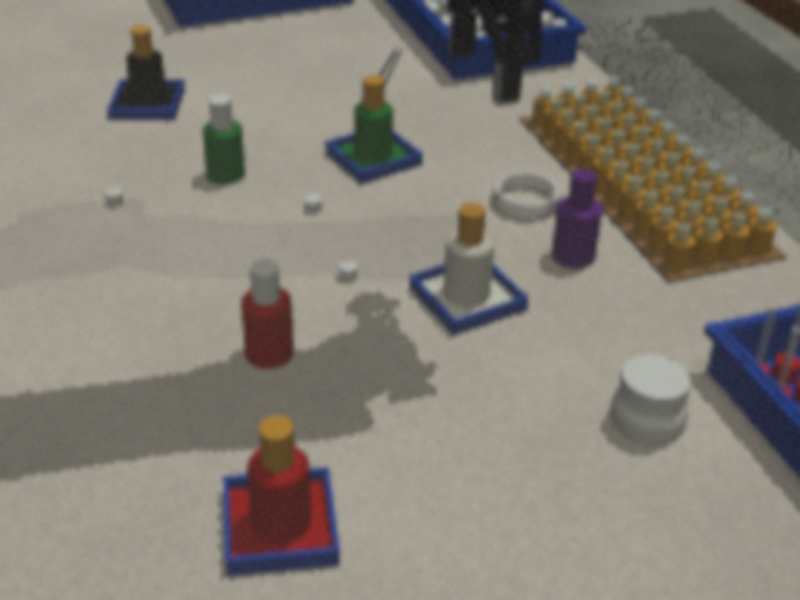

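All four gold-capped bottles stand upright and centred in their matching trays: black cap (141,40), green (373,90), white (471,220) and red (277,430). Both white-capped bottles are where they started.

```bash
python3 -c "
from cell import *
print(finish_job())"
```

```text
the job is handed in; nothing more can be done
None
```

The job is handed in: in the last picture all four gold-capped bottles stand upright and centred in the trays of their own colour, and both white-capped bottles are where they started; no verdict came back.

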